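Clear and pop open the touch-latch supply chest

ROBOT

A 6-joint arm with a two-finger parallel gripper is mounted at the origin on the work surface. World frame = base frame: x ahead of the robot, y to its left, z up, the work surface at z = 0. Lengths are in m, angles in rad, forces in N, time in s.
With the tool pointing down it reaches from about 0.25 to 0.725 m from the base axis. Payload 9.7 kg.
Tool frame: the origin (TCP) lies on the centre line of the jaws, within the pads' length; the fingertips stand 19 mm ahead of it and the grasp point (between the pads) is the TCP; z points along the fingers, y is the line along which they close (so a half turn about z gives the same grasp; the last joint's range is limited). The gripper opens to 85 mm and grips with 20 to 120 N. Pads are 22 mm wide; open, the fingers measure 114 mm over their backs; the gripper's body (76 mm by 85 mm) begins 54 mm behind the grasp point. The pads swing forward as they close: fully open they stand 13 mm farther back than shut.
Start: joints at [1.112, 0.087, 0.176, 1.66, 0, 1.571], TCP at [0.244, 0.493, 0.224] pointing down, gripper open.
Joint ranges: [-3.13, 3.13], [-0.85, 1.81], [-1.15, 1.24], [-2.2, 2.28], [-1.44, 1.52], [-3.14, 3.14]. Speed limits (rad/s): [2.22, 2.22, 2.57, 3.14, 3.14, 3.14].

INTERFACE

Orientations are given as a 3x3 rotation matrix whose columns are the frame's x, y, z axes.
In Python, from rig import manip, claw, planner, monitor, imaging gives the robot as it stands. Calls block until the motion is done:
- manip.move_pose(position, orientation): joint-space move of the TCP to a pose.
- manip.movel(position, v=0.15, ori=None, f_stop=None): straight line of the TCP; ori=None keeps the orientation; v is the mean speed in m/s. With f_stop (N) it stops when the force on the tool has changed by that much, and returns True; else False.
- manip.movej(angles): joint-space move.
- claw.grip(opening): opening from 0.0 (shut) to 1.0 (fully open); the grip force is fixed at half the most; returns when the fingers have stopped.
- manip.dwell(seconds).
- planner.inverse_kinematics(position, orientation): joint angles nearest the present ones, or None.
- monitor.get_obs(): the state.
- imaging.grab_frame(name): name is "side" or "top"; returns a dict with "img" (400x640x3 uint8, red, green, blue), "intrinsics" (3x3 intrinsics, pixels), "R" (3x3) and "t" (3): a world point X has camera coordinates R X + t. Camera axes: x right, y down, z forward; pixel columns grow to the right and rows downward; lengths in m; the calibration is good to about 2 mm. A picture is of the moment at which its call begins. There is no depth.
A pose or a line that the arm cannot do raises manip.Unreachable and nothing moves.
- manip.finish_job(): hands the job in; it is judged then, once.
Trained networks look in the newest picture that a camera, given by its name, has taken for a name from the list of things; names that differ only in an ending like _2 or _b are one class to them, and where a whole thing is asked for, a point or a joint stands for the part that bears it (a point fixed in the world has none). Each returns a list of dicts, best first, with "score" (0 to 1); they miss things now and then, are a little off and sometimes report something else, mostly with a low value. They report only what shows in the picture. A call takes as long as a camera call. They do not tell look-alikes from the thing itself.
- imaging.find_in(camera, target): "position" ([x, y, z] in m, in world coordinates, good to about 4 mm: the middle of the surface that is visible of it).
- imaging.masks_of(camera, target): "pixels" (400x640 bool, what is visible of it).
- imaging.pinpoint(camera, target): "position" ([x, y, z] in m, in world coordinates, good to about 4 mm: a listed point, or the origin of a listed thing).
The state is a dict: "clock": time; "joint_pos": joint angles; "qd": joint speeds; "effort": joint torques, N m; "tcp_pos": TCP position; "tool_rot": TCP orientation; "force": force on the tool from outside, world axes, zero at the start; "torque": the same for the moment, N m; "width": opening from 0.0 (shut) to 1.0 (fully open); "grip_force": force on a finger pad.
Only numpy, scipy, OpenCV 4.12 (cv2) and the standard library are available. Lean on these libraries where they do the work, as an engineer would, in place of code of your own. Each camera call takes 0.05 s, during which the arm holds its last target. There are 200 camera calls.

TASK

Open the wide supply chest on the sorting table: push the carton that stands on its plywood lid sideways, without picking it up, until it stands wholly on the chest's grey fixed top beside the lid. Then press down the steel strip at the lid's near edge so that the catch lets go, and let the lid spring up and stay ajar by itself. Leave the narrow chest shut and everything else where it is.

Things in the scene. Friction and masses are not known exactly. Their poses are not given: they have to be found in the camera images.
- chest: the wide grey steel supply chest, 240 mm deep (its x, away from the robot at yaw 0), 320 wide (its y, left), fixed on a dark plinth 2 to 32 mm high. Origin: centre of its underside (top of the plinth); all heights here are above it. Its plywood lid (flush, no handle) covers its right part, y = -155 to +40 mm of its frame; the grey fixed top covers the rest, y = +43 to +160, at height 110 mm. The shut lid's upper side is at 111 mm, i.e. a 1 mm step down from lid to fixed top
- fixed_top (a point): point on the grey fixed top beside the lid, at x = -30, y = +100, height 110 mm in the chest's frame; axes as the chest's. A good place for the carton's centre to end over. A label roll stands about 120 mm further back (+x)
- chest_lid_press (a point): the pressing point on the upper side of the wide chest's lid, middle of a thin steel strip (50 x 14 mm), 18 mm in from the lid's free edge, 210 mm from the hinge; it moves with the lid. The free edge faces the robot, the hinge lies along the far edge
- chest_lid (a joint): angle of the wide chest's lid, rad: 0 shut and latched, grows as it opens upward. Touch latch: pressed down about 3 mm at the strip (4 to 8 N; it stops at about 6 mm) the catch lets go, and when the press is taken away the spring swings the lid up within a second to rest ajar near 0.47 (its edge about 100 mm up)
- carton_center (a point): centre of the closed cardboard carton, 90 x 65 x 55 mm (its x, y, z), about 0.2 kg, standing on the wide chest's lid with its long side roughly along the chest's x; the centre is 27.5 mm above what it stands on. Slides at 1 to 2 N
- carton: the same carton; origin at the centre of its underside
- small_lid (a joint): angle of the lid of the narrow chest (150 mm wide, 240 deep, 111 high, wholly covered by its lid, same look and latch), rad; 0 shut: to be left shut
- small_chest: the narrow chest, fixed on such a plinth too; origin at the centre of its underside
- label_roll: small paper label roll, 44 mm across, 30 high, standing at the back of the wide chest's fixed top; origin under its centre. Leave alone, as the following
- tape_roll: roll of clear tape, 80 mm across, 48 high, lying flat on the narrow chest's lid; origin under its centre
- mug: white mug, 80 mm across, 95 high, between robot and chests; origin under its centre
- stapler: black stapler, 140 x 35 x 52 mm, between robot and chests; origin under its centre
- spray: white bottle, 60 mm across, 180 high, behind the chests; origin under its centre
- button_jar: glass jar, 70 mm across, 90 high, behind the chests; origin under its centre
- shoe_brush: wooden brush block, 50 x 110 x 35 mm, behind the chests; origin under its centre
Things that resemble listed ones, but are neither listed nor needed, are in the scene too. What is shaped like the carton but purple or yellow is not meant.

How it is judged:
By the outcome, as a careful person would: the job done as asked, in the order asked, and still so for the second after the job is handed in, with the robot touching nothing.
It also fails if it takes over 48 s, if anything falls off the work surface, if the arm or the gripper's body presses on something with over 40 N, if the wrist force passes 120 N, or if a joint passes its speed limit or range.

## Working session

There is one attempt and no reset: what is moved stays moved. The work goes in short steps, each a Python script; the robot and the scene stay as the last script left them, time stands still between calls to the robot, and variables do not carry over. Pictures are saved under pics/ and viewed, at most 10 in all, crops included, and the job is handed in when it is done.

```bash
ls; mkdir -p pics; python3 - <<'E'
from rig import manip, claw, planner, monitor, imaging
import cv2, numpy as np
for c in ("top","side"):
    f=imaging.grab_frame(c); cv2.imwrite(f"pics/{c}0.png",f["img"][:,:,::-1])
    print(c,f["intrinsics"].round(1).tolist(),f["R"].round(3).tolist(),f["t"].round(3).tolist())
    for n in ("chest","fixed_top","chest_lid_press","carton_center","carton","small_chest","label_roll","tape_roll","mug","stapler","spray"):
        print(n,[(np.round(d["position"],3).tolist(),round(d["score"],2)) for d in imaging.pinpoint(c,n)[:4]])
print(monitor.get_obs()["clock"])
E
```

```text
pics
top [[377.4, 0.0, 320.3], [0.0, 377.4, 200.6], [0.0, 0.0, 1.0]] [[0.124, -0.992, 0.001], [-0.969, -0.121, -0.217], [0.215, 0.026, -0.976]] [-0.178, 0.499, 0.996]
chest [([0.554, -0.174, 0.017], 0.58)]
fixed_top [([0.557, -0.071, 0.126], 0.67)]
chest_lid_press [([0.436, -0.197, 0.129], 0.94)]
carton_center [([0.478, -0.204, 0.154], 0.9), ([0.229, -0.416, 0.026], 0.81), ([0.312, -0.55, 0.027], 0.74), ([0.435, -0.468, 0.026], 0.64)]
carton [([0.312, -0.548, 0.002], 0.92), ([0.232, -0.419, 0.004], 0.73), ([0.48, -0.208, 0.13], 0.66), ([0.437, -0.467, -0.001], 0.63)]
small_chest [([0.539, 0.151, 0.016], 0.76), ([0.479, -0.205, 0.155], 0.57)]
label_roll [([0.794, 0.146, 0.002], 0.35)]
tape_roll []
mug [([0.32, 0.284, 0.004], 0.81)]
stapler [([0.319, -0.284, -0.003], 0.9)]
spray [([0.792, 0.143, 0.0], 0.63)]
side [[393.1, 0.0, 322.2], [0.0, 393.1, 197.8], [0.0, 0.0, 1.0]] [[0.786, -0.619, 0.007], [-0.439, -0.565, -0.699], [0.436, 0.546, -0.715]] [-0.475, 0.23, 1.086]
chest [([0.552, -0.175, 0.016], 0.97), ([0.787, 0.142, 0.001], 0.3)]
fixed_top [([0.556, -0.07, 0.121], 0.94), ([0.317, 0.286, 0.0], 0.16)]
chest_lid_press [([0.435, -0.198, 0.128], 0.79), ([0.476, -0.204, 0.152], 0.17)]
carton_center [([0.476, -0.206, 0.153], 0.87), ([0.438, -0.47, 0.028], 0.8), ([0.233, -0.423, 0.028], 0.64), ([0.31, -0.544, 0.026], 0.63)]
carton [([0.436, -0.468, 0.002], 0.98), ([0.479, -0.206, 0.129], 0.92), ([0.317, -0.552, -0.0], 0.61), ([0.236, -0.418, -0.004], 0.6)]
small_chest [([0.542, 0.155, 0.019], 0.72)]
label_roll [([0.674, -0.098, 0.125], 0.46)]
tape_roll [([0.567, 0.169, 0.128], 0.93), ([0.317, 0.286, -0.0], 0.17)]
mug [([0.316, 0.285, 0.0], 0.59)]
stapler [([0.316, -0.281, 0.002], 0.69)]
spray [([0.786, 0.142, 0.002], 0.72)]
1.2
```

View images.

View pics/top0.png

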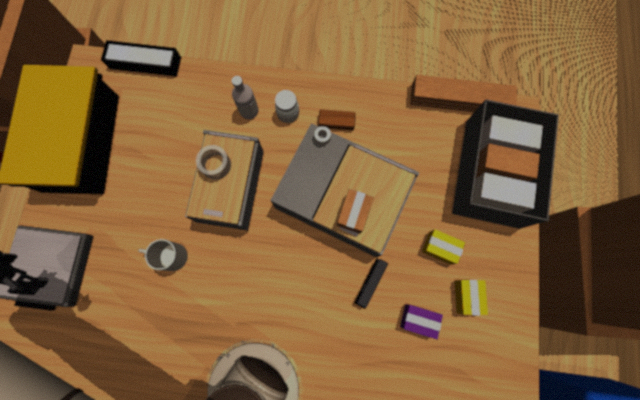

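View pics/side0.png

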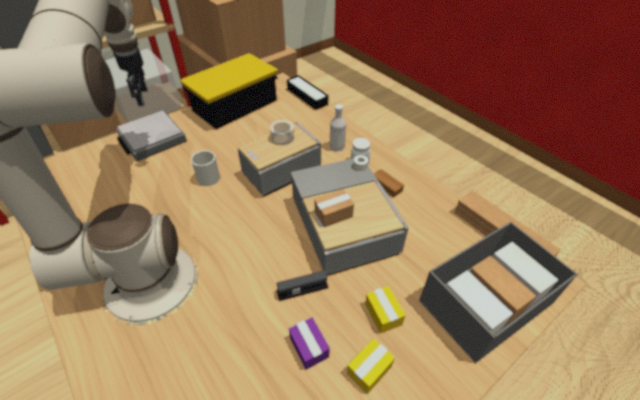

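```bash
cat > h.py <<'E'
from rig import manip, claw, planner, monitor, imaging
import cv2, numpy as np
C=np.array([.553,-.1745,.0165]); YAW=np.radians(-18.6)
def rz(a): return np.array([[np.cos(a),-np.sin(a),0],[np.sin(a),np.cos(a),0],[0,0,1]])
W=lambda p: C+rz(YAW)@np.array(p)            # chest frame -> world
L=lambda p: rz(YAW).T@(np.array(p)-C)
def down(a,flip=False):                       # tool down, y axis at angle a
    y=rz(a)[:,0]*(-1 if flip else 1); z=np.array([0,0,-1.]); return np.column_stack([np.cross(y,z),y,z])
def shot(c,name,box,cart=None,k=4):
    f=imaging.grab_frame(c); im=f["img"][:,:,::-1].copy()
    x0,y0,x1,y1=box; im=cv2.resize(im[y0:y1,x0:x1],None,fx=k,fy=k,interpolation=cv2.INTER_CUBIC)
    def poly(P,col):
        q=(f["R"]@np.array(P).T).T+f["t"]; u=q@f["intrinsics"].T; u=(u[:,:2]/u[:,2:]-[x0,y0]+.5)*k
        cv2.polylines(im,[u.round().astype(int)],True,col,1)
    rect=lambda a,b,c,d,z:[(a,c,z),(b,c,z),(b,d,z),(a,d,z)]
    poly([W(p) for p in rect(-.12,.12,-.16,.16,.11)],(0,0,255))
    poly([W(p) for p in rect(-.116,.112,-.155,.04,.111)],(255,0,0))
    if cart is not None:
        p,a=cart
        for z in (0,.055): poly([np.array(p)+rz(a)@np.array(v) for v in rect(-.045,.045,-.0325,.0325,z)],(0,255,0))
    cv2.imwrite(f"pics/{name}.png",im)
E
python3 - <<'E'
from h import *
shot("top","top1",(260,110,430,260),((.4775,-.206,.1275),YAW+.1))
print(L([.477,-.206,.128]),L([.4355,-.1975,.1285]),L([.674,-.098,.125]))
P=W([-.062,-.128,.111]); 
for fl in (0,1):
    for p in (P+[0,0,.15],P+[0,0,.031],W([-.062,.07,.142]),W([-.098,-.0575,.125])):
        print(fl,np.round(planner.inverse_kinematics(p,down(YAW,fl)),2))
E
```

```text
[-0.06198318 -0.05409561  0.1115    ] [-0.10402672 -0.05927639  0.112     ] [0.09027959 0.11109836 0.1085    ]
0 [-0.55  0.07  0.26  1.76  0.    1.35]
0 [-0.55  0.03 -0.01  1.53  0.    1.35]
0 [-0.17  0.01 -0.03  1.53  0.    1.73]
0 [-0.42 -0.09 -0.16  1.5   0.    1.47]
1 [-0.55  0.07  0.26  1.76  0.   -1.79]
1 [-0.55  0.03 -0.01  1.53  0.   -1.79]
1 [-0.17  0.01 -0.03  1.53  0.   -1.42]
1 [-0.42 -0.09 -0.16  1.5   0.   -1.67]
```

View pics/top1.png

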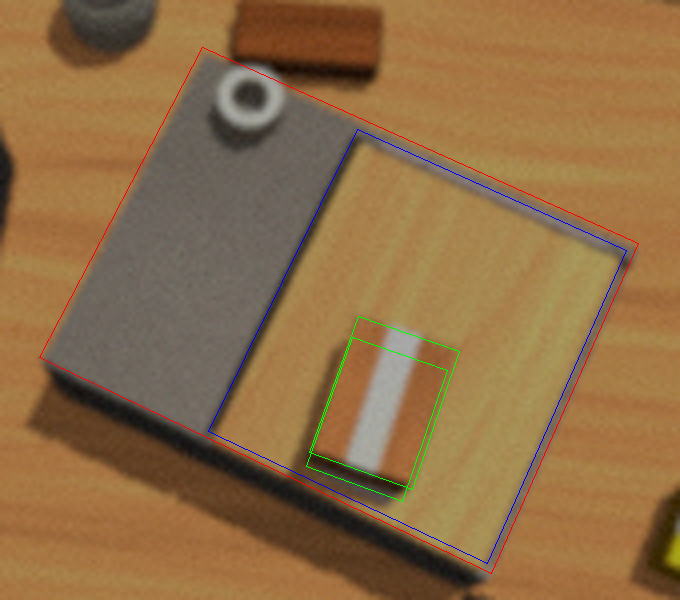

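```bash
python3 - <<'E'
from h import *
R=down(YAW,0); z=.111+.019+.011
claw.grip(.5)
manip.move_pose(W([-.062,-.13,.27]),R)
manip.movel(W([-.062,-.13,z+.04]),v=.25)
manip.movel(W([-.062,-.13,z]),v=.05,f_stop=3)
o=monitor.get_obs(); print(o["clock"],L(o["tcp_pos"]),o["force"],o["width"])
manip.movel(W([-.062,.04,z]),v=.07)
o=monitor.get_obs(); print(o["clock"],L(o["tcp_pos"]),o["force"])
for c in ("side","top"):
    imaging.grab_frame(c); print(c,[(L(d["position"]).round(3).tolist(),round(d["score"],2)) for d in imaging.pinpoint(c,"carton_center")[:5]])
shot("side","side1",(270,120,420,280),((W([-.062,.085,.11])),YAW),k=3)
E
```

```text
6.025 [-0.06188718 -0.13003672  0.14132687] [-0.22391778  0.38225453  0.25194814] 0.5042111222057569
8.6 [-0.06200409  0.03989421  0.14096469] [-0.60140258 -0.55244865 -0.55751638]
side [([-0.224, -0.336, 0.01], 0.87), ([-0.115, -0.434, 0.009], 0.75), ([-0.058, 0.083, 0.137], 0.73), ([-0.016, -0.319, 0.009], 0.68)]
top [([-0.019, -0.317, 0.01], 0.94), ([-0.226, -0.335, 0.011], 0.76), ([-0.107, -0.431, 0.007], 0.58)]
```

View pics/side1.png

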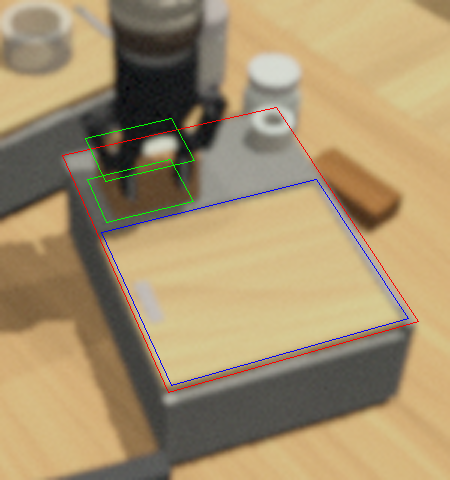

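```bash
python3 - <<'E'
from h import *
z=.141
manip.movel(W([-.062,.058,z]),v=.06)
manip.movel(W([-.062,.02,z]),v=.12)
manip.movel(W([-.062,-.03,.26]),v=.25)
claw.grip(0)
manip.move_pose(W([-.10,-.058,.22]),down(YAW,0))
print(monitor.get_obs()["clock"])
for c in ("side","top"):
    imaging.grab_frame(c)
    for n in ("carton_center","chest_lid_press"): print(c,n,[(L(d["position"]).round(3).tolist(),round(d["score"],2)) for d in imaging.pinpoint(c,n)[:5]])
shot("side","side2",(270,120,420,280),((W([-.06,.101,.11])),YAW),k=3)
shot("top","top2",(260,110,430,260),((W([-.06,.101,.11])),YAW),k=3)
E
```

```text
11.275
side carton_center [([-0.058, 0.099, 0.136], 0.69), ([-0.222, -0.335, 0.013], 0.61), ([-0.014, -0.318, 0.009], 0.56), ([-0.1, 0.33, 0.109], 0.49)]
side chest_lid_press [([-0.102, -0.058, 0.108], 0.57)]
top carton_center [([-0.108, -0.43, 0.012], 0.88), ([-0.061, 0.101, 0.139], 0.76), ([-0.019, -0.315, 0.008], 0.75), ([-0.227, -0.335, 0.01], 0.56)]
top chest_lid_press [([-0.053, 0.097, 0.11], 0.23)]
```

View pics/side2.png

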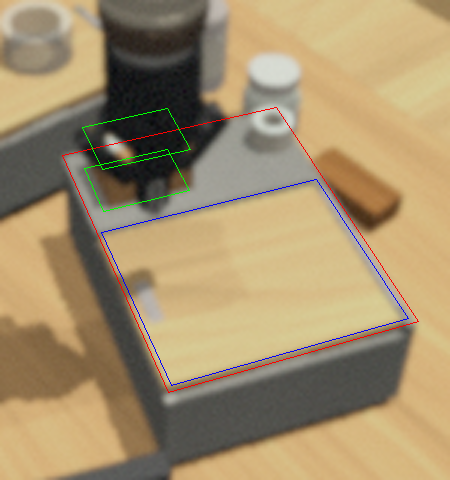

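View pics/top2.png

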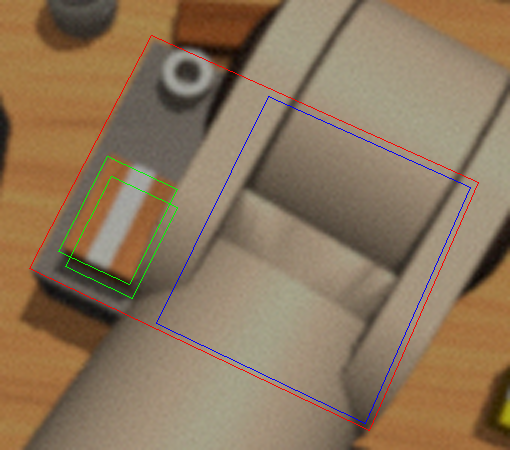

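```bash
python3 - <<'E'
from h import *
manip.movel(W([-.100,-.058,.142]),v=.15)
z0=monitor.get_obs()["force"][2]
for z in np.arange(.138,.112,-.002):
    s=manip.movel(W([-.100,-.058,z]),v=.02,f_stop=14)
    o=monitor.get_obs(); print(L(o["tcp_pos"]).round(4),round(o["force"][2]-z0,2),s)
    if s or o["force"][2]-z0>11: break
manip.movel(W([-.20,-.058,.34]),v=.45)
manip.move_pose([.30,.15,.45],down(YAW,0))
manip.dwell(1)
print(monitor.get_obs()["clock"])
shot("side","side3",(200,60,440,280),((W([-.06,.101,.11])),YAW),k=3)
shot("top","top3",(180,110,430,260),((W([-.06,.101,.11])),YAW),k=3)
print([(L(d["position"]).round(3).tolist(),round(d["score"],2)) for d in imaging.pinpoint("side","chest_lid_press")[:3]])
E
```

```text
[-0.0999 -0.058   0.1383] -0.83 False
[-0.1001 -0.058   0.1359] -0.22 False
[-0.1001 -0.058   0.1339] -0.34 False
[-0.1001 -0.058   0.1318] 0.18 False
[-0.1001 -0.058   0.1298] -0.09 False
[-0.1001 -0.058   0.1279] -0.83 False
[-0.1001 -0.058   0.1258] -0.5 False
[-0.1001 -0.058   0.1238] 0.51 False
[-0.1001 -0.058   0.1219] -0.49 False
[-0.1001 -0.058   0.1199] -0.97 False
[-0.1001 -0.058   0.1179] -0.77 False
[-0.1001 -0.058   0.1158] -0.03 False
[-0.1001 -0.058   0.1138] -0.83 False
[-0.1001 -0.058   0.1119] -0.67 False
18.9
[([-0.103, -0.061, 0.109], 0.56), ([-0.004, 0.001, -0.003], 0.3), ([0.091, 0.11, 0.108], 0.21)]
```

View pics/side3.png

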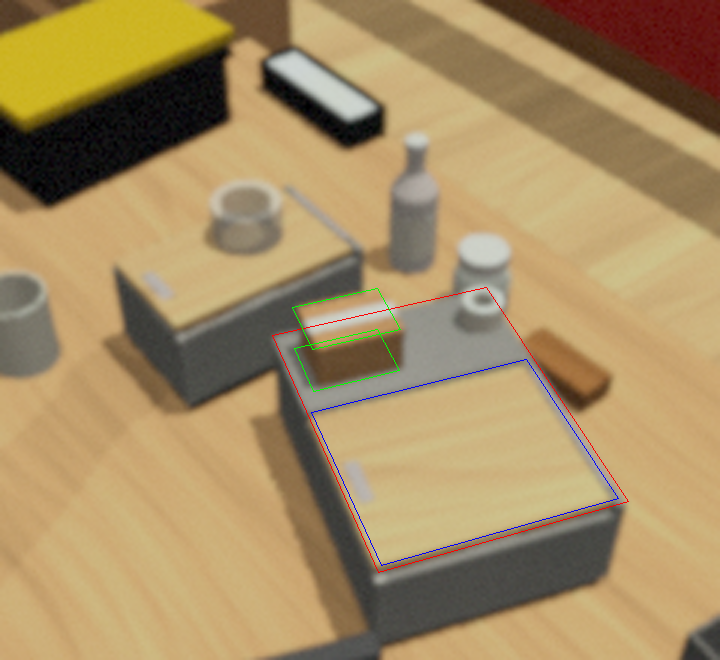

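View pics/top3.png

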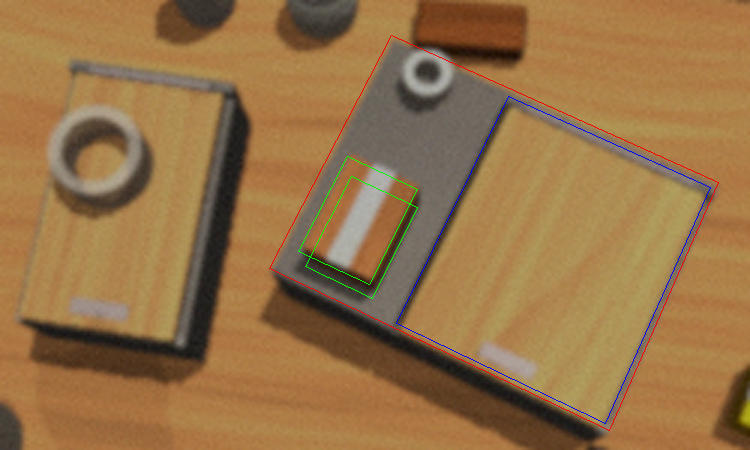

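```bash
python3 - <<'E'
from h import *
f=imaging.grab_frame("side")
def px(p): q=f["intrinsics"]@(f["R"]@W(p)+f["t"]); return ((q[:2]/q[2]-[270,120]+.5)*3).round()
print("side2 crop px tcp, tip",px([-.1,-.058,.22]),px([-.1,-.058,.201]),"side1 tips",[px([-.062+s,.04,.122]) for s in(-.021,.021)])
manip.move_pose(W([-.100,-.058,.2]),down(YAW,0))
manip.movel(W([-.100,-.058,.122]),v=.1,f_stop=8)
o=monitor.get_obs(); z0=o["force"][2]; print(L(o["tcp_pos"]),o["width"],o["tool_rot"].round(3).tolist(),o["clock"])
shot("side","side4",(270,120,420,280),k=4)
E
```

```text
side2 crop px tcp, tip [151. 215.] [151. 231.] side1 tips [array([134., 216.]), array([174., 206.])]
[-0.0996779  -0.05799471  0.12272473] -0.0012424608863425882 [[0.319, 0.948, 0.001], [0.948, -0.319, -0.0], [-0.0, 0.001, -1.0]] 21.6583
```

View pics/side4.png

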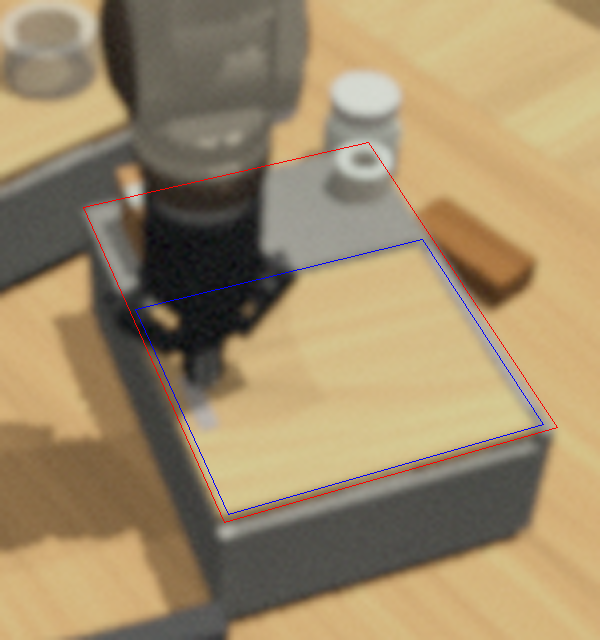

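```bash
python3 - <<'E'
from h import *
z0=monitor.get_obs()["force"][2]
for z in [.113]+list(np.arange(.111,.080,-.0015)):
    s=manip.movel(W([-.100,-.058,z]),v=.03,f_stop=14)
    o=monitor.get_obs(); fz=o["force"][2]-z0
    if fz>1.5 or s: print(L(o["tcp_pos"]).round(4),round(fz,2),s)
    if s or fz>10: break
print(z)
manip.movel(W([-.20,-.058,.34]),v=.45)
manip.move_pose([.30,.15,.45],down(YAW,0))
manip.dwell(1)
print(monitor.get_obs()["clock"])
shot("side","side5",(200,60,440,280),((W([-.06,.101,.11])),YAW),k=3)
print([(L(d["position"]).round(3).tolist(),round(d["score"],2)) for d in imaging.pinpoint("side","chest_lid_press")[:3]])
for c in ("side","top"):
    imaging.grab_frame(c)
    print([(L(d["position"]).round(3).tolist(),round(d["score"],2)) for d in imaging.pinpoint(c,"carton_center")[:5]])
E
```

```text
[-0.0999 -0.058   0.1025] 5.23 False
[-0.0999 -0.058   0.101 ] 4.39 False
[-0.0999 -0.058   0.0995] 5.37 False
[-0.0998 -0.058   0.0981] 6.35 False
[-0.0998 -0.058   0.097 ] 8.87 False
[-0.0996 -0.058   0.0967] 18.62 False
0.09449999999999999
28.1583
[([-0.082, -0.059, 0.203], 0.71)]
[([-0.016, -0.319, 0.011], 0.82), ([-0.225, -0.333, 0.01], 0.8), ([-0.114, -0.431, 0.012], 0.62), ([-0.061, 0.099, 0.135], 0.59)]
[([-0.109, -0.431, 0.012], 0.85), ([-0.015, -0.316, 0.008], 0.74), ([-0.229, -0.334, 0.009], 0.74), ([-0.057, 0.099, 0.137], 0.72)]
```

View pics/side5.png

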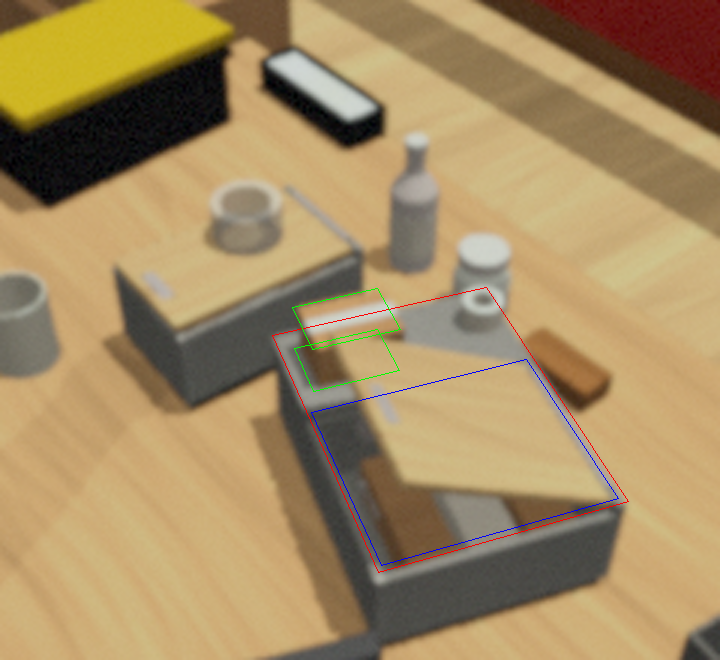

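The picture shows the lid ajar, with its strip at about crop (383, 405), 92 mm above shut, or about 0.45 rad. The carton is standing on the grey top at about crop (350, 335). The narrow chest is shut and the other things have not moved.

```bash
python3 -c "
from rig import manip
print(manip.finish_job())"
```

```text
the job is handed in; nothing more can be done
None
```

The job is handed in: the carton stands wholly on the grey fixed top, and the wide chest's lid stays ajar by itself after one press on its strip (an earlier press stopped short of the lid); the narrow chest is still shut and nothing else was moved.

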